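# Click the stop collar onto the grow-lamp post

## Robot

A 6-joint arm with a two-finger parallel gripper is mounted at the origin on the work surface. World frame = base frame: x ahead of the robot, y to its left, z up, the work surface at z = 0. Lengths are in m, angles in rad, forces in N, time in s.
With the tool pointing down it reaches from about 0.35 to 0.775 m from the base axis. Payload 7.3 kg.
Tool frame: the origin (TCP) lies at the very end of the fingers, on their centre line; the grasp point (between the pads) lies 19 mm behind it; z points along the fingers, y is the line along which they close (so a half turn about z gives the same grasp; the last joint's range is limited). The gripper opens to 92 mm and grips with 3 to 60 N. Pads are 19 mm wide; open, the fingers measure 130 mm over their backs; the gripper's body (75 mm by 190 mm) begins 47 mm behind the grasp point.
Start: joints at [1.165, 0.342, 1.524, -0, 1.275, -0.146], TCP at [0.135, 0.507, 0.227] pointing down, gripper open.
Joint ranges: [-2.53, 2.53], [-0.77, 2.02], [0.04, 2.7], [-1, 4.14], [0.28, 2.66], [-3.11, 3.11]. Speed limits (rad/s): [2.57, 2.57, 3.14, 3.14, 3.14, 3.14].

## Interface

Orientations are given as [roll, pitch, yaw] about the fixed x, y, z axes, in that order (R = Rz(yaw) Ry(pitch) Rx(roll)).
In Python, from cell import * gives the robot as it stands.
- The arm moves only by the tool step_arm, never from a script. Its argument "commands" is a list of rows, each a list of 7 numbers: the opening, from 0 (shut) to 1 (fully open), then the shift along the world's x, y, z in cm, then the turn, a rotation vector about the world's x, y, z in rad. A call has 1 to 5 rows; each row is the pose to reach, as a shift and turn from the pose commanded when the call began; what a row does not reach only later rows make up. A row lasts 1/12 s, in which the tool goes at most 41.7 mm and 7.16 degrees, less where a joint would pass 70% of its speed; a pose out of reach is approached as far as the arm can. A call with a gripper value outside its range is refused whole. The fingers move at their own pace and stop on an object; "grip_force" is the grip in N (left out, the last holds). Time passes only in rows, so rows that repeat a pose let the fingers close. It gives the time, the measured TCP pose, the force, the opening and the grip force at its end, in the units of the state.
- observe(): the state, without advancing time (a new reading comes with each control period).
- read_camera(name): name is "scene" or "top"; returns the picture (480x640x3 uint8, red, green, blue); there is no depth.
- camera_model(name): a dict with "vfov" (degrees; the focal length in pixels is half the picture's height over the tangent of half this angle, whatever the lens; pixels are square), "cx", "cy" (the principal point, pixels), "world_to_cam" (4x4, takes a point from world to camera coordinates). Camera axes: x right, y up, looking along -z (the intrinsics and any distortion apply to the point x, -y, -z); pixel columns grow to the right and rows downward; lengths in m; the calibration is good to about 2 mm. A picture is of the moment at which its call begins. camera_model takes no time and is no camera call.
- hand_in(): hands the job in; it is judged then, once.
The state is a dict: "time": time; "qpos": joint angles; "qvel": joint speeds; "joint_efforts": joint torques, N m; "tool_pos": TCP position; "tool_rot": TCP orientation; "contact_force": force on the tool from outside, world axes, zero at the start; "torque": the same for the moment, N m; "opening": finger opening in m; "grip_force": force on a finger pad.
Only numpy, scipy, OpenCV 4.12 (cv2) and the standard library are available. Lean on these libraries where they do the work, as an engineer would, in place of code of your own. Each camera call takes 0.05 s, during which the arm holds its last target. There are 200 camera calls.

## Task

Pick up the orange stop collar and fit it, flange down, over the grow-lamp post, then slide it gently down until the two sprung balls in the post click into the groove inside its bore, and let go so that it hangs there by itself. The balls sit at a height you must find by feel; do not force it, do not shove it on past the click so that it drops to the foot, and leave the bottle, shaker and tub alone.

Things in the scene. Friction and masses are not known exactly. Their poses are not given: they have to be found in the camera images.
- collar: orange metal sleeve, about 0.4 kg, starts upright on the table, flange down. Origin: centre of the underside, z up along the bore. Height 66 mm; body 40 mm in diameter; flange at the lower end 56 mm in diameter, 5 mm thick; straight bore of 22 mm right through. The same all round
- collar_grip (a point): point on the collar's axis 50 mm above its underside, at the middle of the black ribs: the place to hold it (40 mm wide). The post sticks out of the collar's top by at most 22 mm when it is home
- collar_groove (a point): point on the collar's axis 32 mm above its underside, at the middle of the ring groove inside the bore (7 mm wide, 3 mm deep, all round) into which the balls click. With the groove on the balls (within 1 mm) they hold the collar, with about 6 N at most, its weight being 4 N; let go higher, it jumps through and falls; pushed on, it leaves the groove within 3 mm
- stand: lamp stand fixed to the table: green round foot 140 mm in diameter, 18 mm thick, boss 34 mm in diameter up to 32 mm, upright metal post 20 mm in diameter, 165 mm high, the last 8 mm tapering to 10 mm. Origin: centre of the underside, z up along the post. Two sprung steel balls, 10 mm in diameter, stand 3 mm out of opposite sides of the post, both at one height (see post_top)
- post_top (a point): centre of the post's upper end, 165 mm above the table. The balls' centres lie 28 to 56 mm below it, differently each time. They catch the collar's lower rim about 3 mm above their centres and resist with 6 to 8 N until it is over them; then they drag with under 1 N. As the groove comes up they pull the collar down with about 5 N over its last 5 mm (the click), none when centred, then push it up
- bottle: bystander: amber bottle with white cap, 64 mm in diameter, 170 mm high; origin: centre of its underside
- shaker: bystander: small brown jar with white cap, 48 mm in diameter, 100 mm high; origin: centre of its underside
- tub: bystander: clear tub with blue lid, 96 by 76 mm, 89 mm high; origin: centre of its underside
Things that resemble listed ones, but are neither listed nor needed, are in the scene too. Of the things like the stand, leave any that is black, blue or red; of the rest the smaller one is meant.

How it is judged:
By the outcome, as a careful person would: the job done as asked, in the order asked, and still so for the second after the job is handed in, with the robot touching nothing.
It also fails if it takes over 58 s, if anything falls off the work surface, if the arm or the gripper's body presses on something with over 40 N, if the wrist force passes 120 N, or if a joint passes its speed limit or range.

## Working session

There is one attempt and no reset: what is moved stays moved. The work goes in short steps, Python scripts to look and compute and a tool call to move; the robot and the scene stay as the last step left them, time stands still between calls to the robot, and variables do not carry over. Pictures are saved under pics/ and viewed, at most 10 in all, crops included, and the job is handed in when it is done.

Besides the shell and the picture viewer there is one more tool, called after "Call:" as name(argument=value, ...) on one line, values as JSON. step_arm: Moves the arm, as the interface text tells. Its arguments: {"type":"object","properties":{"commands":{"type":"array"},"grip_force":{"type":"number"}},"required":["commands"]}

```bash
mkdir -p pics; python3 - <<'E'
from cell import *
import cv2,numpy as np
for n in("scene","top"):
    cv2.imwrite(f"pics/{n}0.png",read_camera(n)[:,:,::-1]); m=camera_model(n); print(n,{k:(np.round(v,3).tolist() if k=="world_to_cam" else v) for k,v in m.items()})
s=observe();print(s)
E
```

```text
scene {'vfov': 50.09907991044552, 'cx': 322.05362067418963, 'cy': 230.07267311746642, 'world_to_cam': [[0.038, 0.999, 0.01, 0.001], [-0.722, 0.02, 0.692, 0.259], [0.691, -0.033, 0.722, -1.819], [0.0, 0.0, 0.0, 1.0]]}
top {'vfov': 47.871076220407055, 'cx': 310.7770641617435, 'cy': 243.62666091255855, 'world_to_cam': [[0.016, -1.0, 0.002, -0.049], [0.99, 0.016, 0.139, -0.528], [-0.139, 0.0, 0.99, -1.37], [0.0, 0.0, 0.0, 1.0]]}
{'time': 0.1, 'qpos': array([ 1.16500775e+00,  3.42646705e-01,  1.52490203e+00, -3.65897692e-05,
        1.27536815e+00, -1.46013097e-01]), 'qvel': array([ 0.0011328 , -0.00328254, -0.00121272,  0.00108718, -0.00117938,
       -0.00096562]), 'joint_efforts': array([ 2.19576788e-03, -4.32009208e+01, -2.44697320e+01,  7.20380642e-02,
        5.26330294e-02, -4.17678973e-05]), 'tool_pos': array([0.13471135, 0.50706482, 0.22612453]), 'tool_rot': array([-3.14027743e+00, -1.58049628e-04,  2.88182775e+00]), 'contact_force': array([0.06448462, 0.0228148 , 0.18480675]), 'torque': array([-0.04619204, -0.01240493,  0.04322819]), 'grip_force': 0.0, 'opening': 0.0920134518964733}
```

View pics/scene0.png

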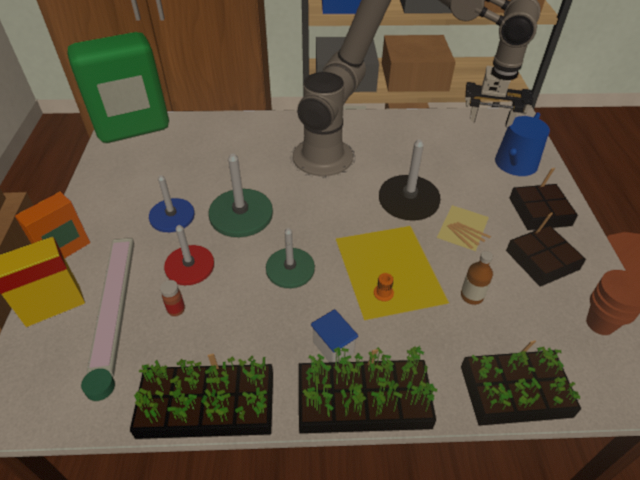

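View pics/top0.png

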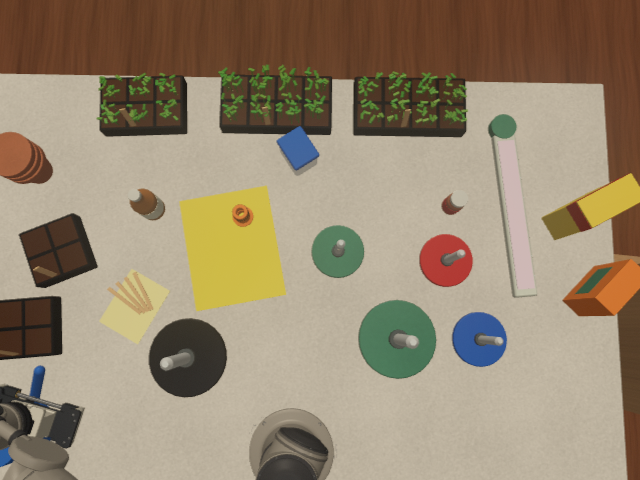

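The scene view shows the collar at (384,287) and stands at blue (172,213), big green (240,211), red (189,263), small green (290,266) and black (409,195). In the top view the collar is at (242,215) and the small green stand at (338,251). The other green stand (397,339) is larger, so the small one is meant. The only orange sleeve is the collar; the terracotta pots and orange boxes are other things.

```bash
cat > h.py <<'E'
from cell import *
import cv2,numpy as np
def cam(n):
    m=camera_model(n); f=240/np.tan(np.radians(m["vfov"]/2)); return f,m["cx"],m["cy"],np.array(m["world_to_cam"])
def ray(n,u,v):
    f,cx,cy,T=cam(n); R=T[:3,:3]; d=R.T@np.array([(u-cx)/f,-(v-cy)/f,-1]); return -R.T@T[:3,3],d
def onz(n,u,v,z):
    o,d=ray(n,u,v); return o+d*(z-o[2])/d[2]
def proj(n,p):
    f,cx,cy,T=cam(n); c=T[:3,:3]@np.array(p)+T[:3,3]; return np.array([cx+f*c[0]/-c[2],cy-f*c[1]/-c[2]])
def tri(a,b):
    (o1,d1),(o2,d2)=ray(*a),ray(*b); t=np.linalg.lstsq(np.c_[d1,-d2],o2-o1,rcond=None)[0]
    p,q=o1+t[0]*d1,o2+t[1]*d2; return (p+q)/2,np.linalg.norm(p-q)
E
python3 - <<'E'
from h import *
crops=[]
for n,gc,cc in(("scene",(290,266),(384,287)),("top",(338,251),(242,215))):
    im=cv2.imread(f"pics/{n}0.png"); hsv=cv2.cvtColor(im,cv2.COLOR_BGR2HSV)
    print(n,camera_model(n).keys())
    for name,lo,hi,c,r,z in(("foot",(60,50,30),(95,255,255),gc,40,.018),("collar",(4,120,80),(17,255,255),cc,25,.033)):
        m=cv2.inRange(hsv,lo,hi); k=np.zeros_like(m); cv2.circle(k,c,r,255,-1); m&=k
        cs,_=cv2.findContours(m,cv2.RETR_EXTERNAL,cv2.CHAIN_APPROX_NONE); C=max(cs,key=cv2.contourArea)
        h=cv2.convexHull(C); x,y,w,hh=cv2.boundingRect(C); e=cv2.fitEllipse(h); print(name,(x,y,w,hh),e, onz(n,*e[0],z))
        if name=="foot": print(" width m",np.linalg.norm(onz(n,x,e[0][1],.018)-onz(n,x+w,e[0][1],.018)))
    for c in(gc,cc): crops.append(cv2.resize(im[c[1]-40:c[1]+40,c[0]-40:c[0]+40],(400,300) if 0 else (300,300),interpolation=cv2.INTER_CUBIC))
cv2.imwrite("pics/crop.png",np.vstack([np.hstack(crops[:2]),np.hstack(crops[2:])]))
E
```

```text
scene dict_keys(['vfov', 'cx', 'cy', 'world_to_cam'])
foot (266, 249, 48, 39) ((289.74920654296875, 267.564697265625), (39.1331787109375, 47.59104919433594), 86.05213928222656) [ 0.51884781 -0.11107917  0.018     ]
 width m 0.13481733506361157
collar (374, 273, 20, 28) ((384.1966552734375, 287.25067138671875), (20.515369415283203, 28.58014488220215), 9.161982536315918) [0.60716017 0.14344373 0.033     ]
top dict_keys(['vfov', 'cx', 'cy', 'world_to_cam'])
foot (312, 226, 52, 51) ((337.546630859375, 251.04493713378906), (50.95524597167969, 51.365089416503906), 147.12803649902344) [ 0.51274367 -0.11101562  0.018     ]
 width m 0.13696216207220788
collar (232, 205, 21, 22) ((241.77841186523438, 215.12391662597656), (19.73641586303711, 22.496641159057617), 143.5001678466797) [0.60201719 0.14234109 0.033     ]
```

View pics/crop.png

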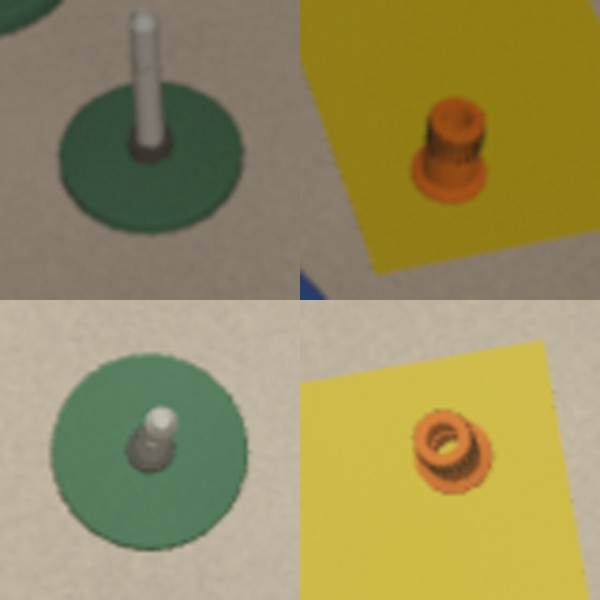

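```bash
python3 - <<'E'
from h import *
print("post",tri(("scene",287.9,230.3),("top",341.2,241.3)), onz("top",341.2,241.3,.165), onz("scene",287.9,230.3,.165))
print("collar top",tri(("scene",385.8,278.2),("top",239.9,211.2)), onz("top",239.9,211.2,.066), onz("scene",385.8,278.2,.066))
print("foot",onz("top",337.5,251,.018))
for p in([.513,-.111,.165],[.513,-.111,.018]):print(proj("top",p),proj("scene",p))
E
```

```text
post (array([ 0.51701131, -0.11127898,  0.16763273]), np.float64(0.0012947384309619453)) [ 0.51739395 -0.11207707  0.165     ] [ 0.51452923 -0.11075158  0.165     ]
collar top (array([0.60522144, 0.14354474, 0.06945441]), np.float64(0.00160678887398337)) [0.60583805 0.14319986 0.066     ] [0.60246147 0.14504468 0.066     ]
foot [ 0.512861   -0.11089178  0.018     ]
[340.73010933 243.13177566] [287.80965966 229.87899709]
[337.54154576 250.94828645] [289.78956629 265.96143923]
```

Call:
step_arm(commands=[[1, 15.6, -12.1, 0, 0, 0, 0], [1, 15.6, -12.1, 0, 0, 0, 0], [1, 15.6, -12.1, 0, 0, 0, 0], [1, 15.6, -12.1, 0, 0, 0, 0], [1, 15.6, -12.1, 0, 0, 0, 0]], grip_force=30)

```text
time: 0.52
tool_pos: [0.2926, 0.3843, 0.2265]
tool_rot: [-3.141, 0.0, 2.881]
contact_force: [0.5, 0.5, 1.1]
opening: 0.0917
grip_force: 0.0
```

Call:
step_arm(commands=[[1, 15.6, -12.1, 0, 0, 0, 0], [1, 15.6, -12.1, 0, 0, 0, 0], [1, 15.6, -12.1, 0, 0, 0, 0], [1, 15.6, -12.1, 0, 0, 0, 0], [1, 15.6, -12.1, 0, 0, 0, 0]])

```text
time: 0.93
tool_pos: [0.4489, 0.263, 0.2264]
tool_rot: [-3.141, 0.0, 2.88]
contact_force: [0.4, -0.2, -0.2]
opening: 0.0921
grip_force: 0.0
```

Call:
step_arm(commands=[[1, 15.7, -12.1, 0, 0, 0, 0], [1, 15.7, -12.1, 0, 0, 0, 0], [1, 15.7, -12.1, 0, 0, 0, 0], [1, 15.7, -12.1, 0, 0, 0, 0], [1, 15.7, -12.1, 0, 0, 0, 0]])

```text
time: 1.35
tool_pos: [0.6058, 0.1418, 0.226]
tool_rot: [-3.141, -0.0, 2.88]
contact_force: [0.3, 0.5, 0.3]
opening: 0.0917
grip_force: 0.0
```

Call:
step_arm(commands=[[1, -0.2, 0.2, -4, 0, 0, 0], [1, -0.2, 0.2, -8, 0, 0, 0], [1, -0.2, 0.2, -12, 0, 0, 0], [1, -0.2, 0.2, -16, 0, 0, 0], [1, -0.2, 0.2, -19.4, 0, 0, 0]])

```text
time: 1.77
tool_pos: [0.6005, 0.1461, 0.0296]
tool_rot: [-3.141, -0.003, 2.881]
contact_force: [0.1, -0.2, 0.1]
opening: 0.092
grip_force: 0.0
```

Call:
step_arm(commands=[[0.6, 0, 0, 0, 0, 0, 0], [0.5, 0, 0, 0, 0, 0, 0], [0.3, 0, 0, 0, 0, 0, 0], [0.3, 0, 0, 0, 0, 0, 0], [0.3, 0, 0, 0, 0, 0, 0]])

```text
time: 2.18
tool_pos: [0.6034, 0.1466, 0.0355]
tool_rot: [3.14, 0.004, 2.882]
contact_force: [-0.5, -0.4, 1.1]
opening: 0.063
grip_force: 0.0
```

```bash
python3 - <<'E'
from h import *
s=observe();print(s["time"],s["opening"],s["grip_force"],s["contact_force"],s["tool_pos"])
c=[]
for n,u in(("scene",(384,270)),("top",(242,215))):
    im=read_camera(n)[:,:,::-1]; cv2.imwrite(f"pics/{n}1.png",im); c.append(cv2.resize(im[u[1]-50:u[1]+50,u[0]-50:u[0]+50],(400,400),interpolation=cv2.INTER_CUBIC))
cv2.imwrite("pics/crop1.png",np.hstack(c))
E
```

```text
2.1833 0.06295114712156916 0.0 [-0.52541493 -0.36501719  1.11026202] [0.60344738 0.14664637 0.03548195]
```

View pics/crop1.png

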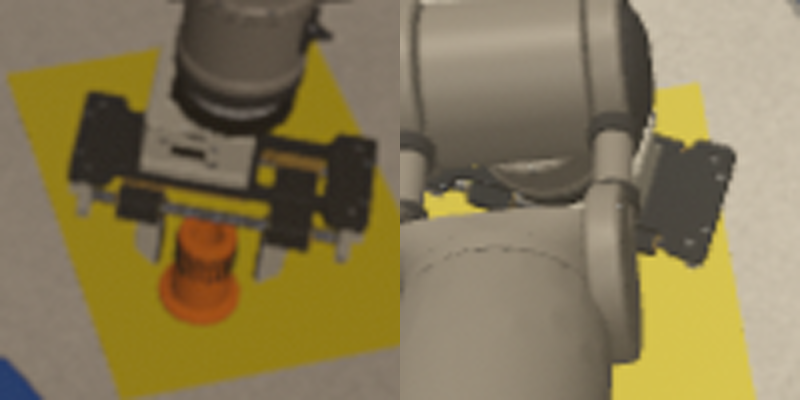

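The collar, at crop (205,265), sits between the fingertips at (150,250) and (265,270). I'll close on it.

Call:
step_arm(commands=[[0.55, 0, 0, 0, 0, 0, 0], [0.5, 0, 0, 0, 0, 0, 0], [0.3, 0, 0, 0, 0, 0, 0], [0.3, 0, 0, 0, 0, 0, 0], [0.3, 0, 0, 0, 0, 0, 0]])

```text
time: 2.7
tool_pos: [0.6018, 0.1458, 0.0331]
tool_rot: [-3.141, 0.0, 2.882]
contact_force: [-1.7, -3.8, 4.6]
opening: 0.0401
grip_force: 30.0
```

Call:
step_arm(commands=[[0.3, 0, 0, 0, 0, 0, 0], [0.3, 0, 0, 0, 0, 0, 0], [0.3, 0, 0, 0, 0, 0, 0], [0.3, 0, 0, 0, 0, 0, 0], [0.3, 0, 0, 0, 0, 0, 0]])

```text
time: 3.12
tool_pos: [0.6019, 0.1459, 0.0331]
tool_rot: [-3.141, 0.0, 2.882]
contact_force: [-1.6, -4.4, 5.8]
opening: 0.0401
grip_force: 30.0
```

Call:
step_arm(commands=[[0.3, 0, 0, 2, 0, 0, 0], [0.3, 0, 0, 6, 0, 0, 0], [0.3, 0, 0, 10, 0, 0, 0], [0.3, 0, 0, 14, 0, 0, 0], [0.3, 0, 0, 18, 0, 0, 0]], grip_force=40)

```text
time: 3.53
tool_pos: [0.6011, 0.1468, 0.2134]
tool_rot: [3.141, -0.002, 2.882]
contact_force: [1.4, 0.3, -3.9]
opening: 0.0397
grip_force: 40.0
```

Call:
step_arm(commands=[[0.3, 0, -3, 3, 0, 0, 0], [0.3, -2, -6, 3, 0, 0, 0], [0.3, -3, -9, 3, 0, 0, 0], [0.3, -4, -12, 3, 0, 0, 0], [0.3, -5, -15, 3, 0, 0, 0]])

```text
time: 3.95
tool_pos: [0.5508, -0.0042, 0.2419]
tool_rot: [3.141, -0.002, 2.882]
contact_force: [1.4, 0.7, -4.3]
opening: 0.0396
grip_force: 40.0
```

Call:
step_arm(commands=[[0.3, 0, 0, 0, 0, 0, 0], [0.3, 0, 0, 0, 0, 0, 0], [0.3, 0, 0, 0, 0, 0, 0]])

```text
time: 4.2
tool_pos: [0.5518, -0.0031, 0.2421]
tool_rot: [3.141, -0.001, 2.881]
contact_force: [-0.5, 0.3, -3.8]
opening: 0.0398
grip_force: 40.0
```

Call:
step_arm(commands=[[0.3, -1.2, -3.6, 0, 0, 0, 0], [0.3, -2.5, -7.2, 0, 0, 0, 0], [0.3, -3.9, -10.8, -1, 0, 0, 0], [0.3, -3.9, -10.8, -2, 0, 0, 0], [0.3, -3.9, -10.8, -2, 0, 0, 0]])

```text
time: 4.62
tool_pos: [0.5119, -0.1116, 0.2205]
tool_rot: [3.14, -0.004, 2.88]
contact_force: [-0.9, 0.3, -4.4]
opening: 0.0397
grip_force: 40.0
```

Call:
step_arm(commands=[[0.3, 0, 0, 0, 0, 0, 0], [0.3, 0, 0, 0, 0, 0, 0], [0.3, 0, 0, 0, 0, 0, 0]])

```text
time: 4.87
tool_pos: [0.5137, -0.1102, 0.2232]
tool_rot: [3.141, 0.001, 2.884]
contact_force: [0.7, 0.8, -4.0]
opening: 0.0395
grip_force: 40.0
```

```bash
python3 - <<'E'
from h import *
s=observe();p=s["tool_pos"];print(s["time"],s["contact_force"],p,s["tool_rot"])
im=read_camera("scene")[:,:,::-1]; cv2.imwrite("pics/scene2.png",im)
t=read_camera("top")[:,:,::-1]; cv2.imwrite("pics/top2.png",t)
print("tcp px",proj("scene",p),"underside",proj("scene",p-[0,0,.0331]))
c=[cv2.resize(im[180:260,250:330],(480,480),interpolation=cv2.INTER_CUBIC),cv2.resize(t[200:280,300:380],(320,320))]
cv2.imwrite("pics/crop2.png",np.hstack([c[0],np.vstack([c[1],np.zeros((160,320,3),np.uint8)])]))
E
```

```text
4.8667 [ 0.70158489  0.81856094 -4.04376477] [ 0.5137259  -0.11017989  0.22320212] [3.14121162e+00 9.62543016e-04 2.88410885e+00]
tcp px [287.25831315 214.15798162] underside [287.75614951 223.33324457]
```

View pics/crop2.png

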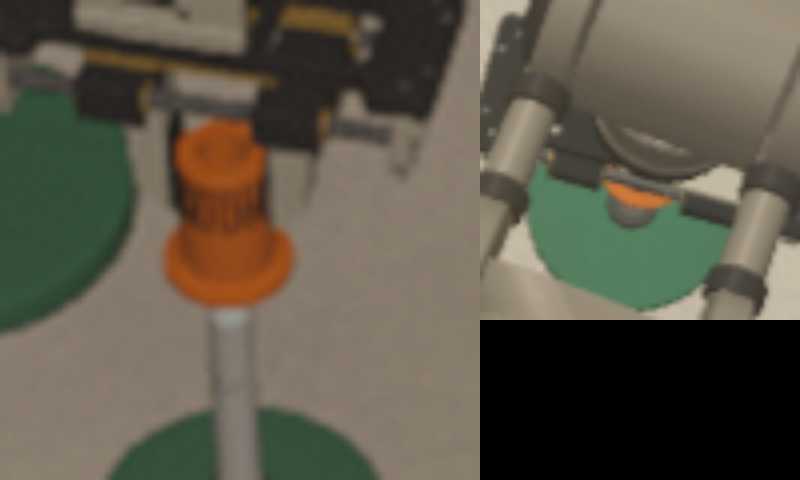

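The collar (flange centre near crop (229,260)) hangs over the post (crop (230,320)). A faint ball shows at (237,380), about z 0.115. Now the subpixel offset.

```bash
python3 - <<'E'
from h import *
im=cv2.imread("pics/scene2.png"); hsv=cv2.cvtColor(im,cv2.COLOR_BGR2HSV).astype(int)
m=((hsv[...,0]>3)&(hsv[...,0]<17)&(hsv[...,1]>150)&(hsv[...,2]>60))
for v in range(219,232):
    u=[x for x in range(265,312) if m[v,x]]; print(v,(min(u),max(u),np.mean(u)) if u else None)
a=cv2.imread("pics/scene0.png").astype(float).sum(2)
print("post0 rows (background image):")
for v in range(229,262,3):
    g=np.diff(a[v,276:302]); i=g.argmax(); j=g.argmin()
    f=lambda s,k:k+ (0 if 2*s[k]==s[k-1]+s[k+1] else .5*(s[k-1]-s[k+1])/(s[k-1]-2*s[k]+s[k+1]))
    l,r=276.5+f(g,i),276.5+f(g,j); print(v,round(l,1),round(r,1),round((l+r)/2,2))
p=np.array([.5137,-.1102,.1901])
an=np.linspace(0,6.283,100); q=np.array([proj("scene",p+[.028*np.cos(t),.028*np.sin(t),0]) for t in an]); print("exp flange underside",q.min(0),q.max(0))
for z in(.165,.14,.125,.115,.105,.095,.06): print(z,proj("scene",[.5145,-.111,z]), proj("scene",[.5245,-.111,z]))
E
```

```text
219 (279, 297, np.float64(288.0))
220 (278, 297, np.float64(287.5))
221 (278, 298, np.float64(288.0))
222 (278, 298, np.float64(288.0))
223 (278, 298, np.float64(288.0))
224 (278, 297, np.float64(287.5))
225 (278, 297, np.float64(287.5))
226 (278, 297, np.float64(287.5))
227 (279, 296, np.float64(287.5))
228 (280, 295, np.float64(287.5))
229 (281, 293, np.float64(287.0))
230 (284, 291, np.float64(287.5))
231 None
post0 rows (background image):
229 286.3 284.2 285.27
232 285.6 290.5 288.05
235 285.9 284.0 284.94
238 286.3 284.0 285.14
241 286.3 284.1 285.19
244 286.6 284.3 285.45
247 286.7 291.3 288.98
250 285.8 292.3 289.03
253 285.8 292.3 289.08
256 286.0 292.5 289.26
259 286.3 293.1 289.7
exp flange underside [276.85415275 215.68545335] [298.62525776 231.19222381]
0.165 [287.80477116 230.29382409] [287.77198702 233.07581631]
0.14 [288.16365492 236.8275361 ] [288.13314351 239.60575999]
0.125 [288.37444156 240.6650439 ] [288.34524183 243.44063523]
0.115 [288.51312249 243.18982033] [288.48477638 245.96351043]
0.105 [288.65035556 245.68823762] [288.62284686 248.45991417]
0.095 [288.78616334 248.16070642] [288.75947618 250.9302609 ]
0.06 [289.25058118 256.61573508] [289.22664962 259.37705987]
```

Call:
step_arm(commands=[[0.3, 0, 0, -1, 0, 0, 0], [0.3, 0, 0, -2, 0, 0, 0], [0.3, 0, 0, -2.4, 0, 0, 0], [0.3, 0, 0, -2.4, 0, 0, 0], [0.3, 0, 0, -2.4, 0, 0, 0]])

```text
time: 5.38
tool_pos: [0.5126, -0.1115, 0.1982]
tool_rot: [3.141, -0.001, 2.882]
contact_force: [0.4, 0.6, -3.9]
opening: 0.0399
grip_force: 40.0
```

Call:
step_arm(commands=[[0.3, 0, 0, -0.2, 0, 0, 0], [0.3, 0, 0, -0.4, 0, 0, 0], [0.3, 0, 0, -0.4, 0, 0, 0]])

```text
time: 5.63
tool_pos: [0.5128, -0.1116, 0.1945]
tool_rot: [3.141, -0.0, 2.882]
contact_force: [0.4, 0.3, -3.3]
opening: 0.0398
grip_force: 40.0
```

Call:
step_arm(commands=[[0.3, 0, 0, -0.2, 0, 0, 0], [0.3, 0, 0, -0.4, 0, 0, 0], [0.3, 0, 0, -0.4, 0, 0, 0]])

```text
time: 5.88
tool_pos: [0.5121, -0.1114, 0.1903]
tool_rot: [3.141, -0.002, 2.882]
contact_force: [-2.4, -0.1, -3.1]
opening: 0.0399
grip_force: 40.0
```

Call:
step_arm(commands=[[0.3, -0.1, 0, 0, 0, 0, 0], [0.3, -0.1, 0, -0.1, 0, 0, 0], [0.3, -0.1, 0, -0.2, 0, 0, 0], [0.3, -0.1, 0, -0.2, 0, 0, 0]])

```text
time: 6.22
tool_pos: [0.5115, -0.1115, 0.1884]
tool_rot: [3.141, -0.001, 2.882]
contact_force: [-1.2, 1.0, -3.6]
opening: 0.04
grip_force: 40.0
```

Call:
step_arm(commands=[[0.3, 0, 0, -0.1, 0, 0, 0], [0.3, 0, 0, -0.2, 0, 0, 0], [0.3, 0, 0, -0.2, 0, 0, 0]])

```text
time: 6.47
tool_pos: [0.5115, -0.1115, 0.1863]
tool_rot: [3.141, -0.001, 2.882]
contact_force: [-2.5, 0.6, -3.0]
opening: 0.0395
grip_force: 40.0
```

Call:
step_arm(commands=[[0.3, -0.1, 0, 0, 0, 0, 0], [0.3, -0.1, 0, -0.1, 0, 0, 0], [0.3, -0.1, 0, -0.2, 0, 0, 0], [0.3, -0.1, 0, -0.2, 0, 0, 0]])

```text
time: 6.8
tool_pos: [0.511, -0.1117, 0.1846]
tool_rot: [3.141, 0.0, 2.882]
contact_force: [-0.6, 0.5, -3.7]
opening: 0.0394
grip_force: 40.0
```

Call:
step_arm(commands=[[0.3, 0, 0, -0.1, 0, 0, 0], [0.3, 0, 0, -0.2, 0, 0, 0], [0.3, 0, 0, -0.3, 0, 0, 0], [0.3, 0, 0, -0.4, 0, 0, 0], [0.3, 0, 0, -0.4, 0, 0, 0]])

```text
time: 7.22
tool_pos: [0.511, -0.1117, 0.1805]
tool_rot: [3.142, 0.0, 2.882]
contact_force: [-0.2, 0.2, -3.3]
opening: 0.0397
grip_force: 40.0
```

Call:
step_arm(commands=[[0.3, 0, 0, -0.2, 0, 0, 0], [0.3, 0, 0, -0.4, 0, 0, 0], [0.3, 0, 0, -0.6, 0, 0, 0], [0.3, 0, 0, -0.6, 0, 0, 0]])

```text
time: 7.55
tool_pos: [0.5108, -0.1116, 0.1743]
tool_rot: [3.142, -0.0, 2.882]
contact_force: [-0.1, 0.2, -3.6]
opening: 0.0397
grip_force: 40.0
```

Call:
step_arm(commands=[[0.3, 0, 0, -0.1, 0, 0, 0], [0.3, 0, 0, -0.2, 0, 0, 0], [0.3, 0, 0, -0.2, 0, 0, 0]])

```text
time: 7.8
tool_pos: [0.5109, -0.1116, 0.1726]
tool_rot: [3.142, -0.0, 2.882]
contact_force: [0.2, -0.9, -3.8]
opening: 0.0397
grip_force: 40.0
```

Call:
step_arm(commands=[[0.3, 0, 0, -0.1, 0, 0, 0], [0.3, 0, 0, -0.2, 0, 0, 0], [0.3, 0, 0, -0.2, 0, 0, 0]])

```text
time: 8.05
tool_pos: [0.5108, -0.1116, 0.1706]
tool_rot: [3.142, -0.0, 2.882]
contact_force: [-0.3, 0.2, -4.1]
opening: 0.0399
grip_force: 40.0
```

Call:
step_arm(commands=[[0.3, 0, 0, -0.1, 0, 0, 0], [0.3, 0, 0, -0.2, 0, 0, 0], [0.3, 0, 0, -0.2, 0, 0, 0]])

```text
time: 8.3
tool_pos: [0.5108, -0.1116, 0.1685]
tool_rot: [3.141, -0.0, 2.882]
contact_force: [0.3, -0.4, -3.5]
opening: 0.0397
grip_force: 40.0
```

Call:
step_arm(commands=[[0.3, 0, 0, -0.1, 0, 0, 0], [0.3, 0, 0, -0.2, 0, 0, 0], [0.3, 0, 0, -0.2, 0, 0, 0]])

```text
time: 8.55
tool_pos: [0.5108, -0.1116, 0.1665]
tool_rot: [3.141, -0.0, 2.882]
contact_force: [0.5, -0.1, -4.0]
opening: 0.0397
grip_force: 40.0
```

Call:
step_arm(commands=[[0.3, 0, 0, -0.1, 0, 0, 0], [0.3, 0, 0, -0.2, 0, 0, 0], [0.3, 0, 0, -0.2, 0, 0, 0]])

```text
time: 8.8
tool_pos: [0.5108, -0.1116, 0.1645]
tool_rot: [3.141, -0.0, 2.882]
contact_force: [0.2, -0.1, -2.6]
opening: 0.04
grip_force: 40.0
```

Call:
step_arm(commands=[[0.3, 0, 0, -0.1, 0, 0, 0], [0.3, 0, 0, -0.2, 0, 0, 0], [0.3, 0, 0, -0.2, 0, 0, 0]])

```text
time: 9.05
tool_pos: [0.5107, -0.1116, 0.1625]
tool_rot: [3.141, -0.0, 2.882]
contact_force: [-0.0, 1.0, -4.7]
opening: 0.0401
grip_force: 40.0
```

Call:
step_arm(commands=[[0.3, 0, 0, -0.1, 0, 0, 0], [0.3, 0, 0, -0.2, 0, 0, 0], [0.3, 0, 0, -0.2, 0, 0, 0]])

```text
time: 9.3
tool_pos: [0.5107, -0.1116, 0.1605]
tool_rot: [3.141, -0.0, 2.882]
contact_force: [-1.0, 0.8, -4.2]
opening: 0.0397
grip_force: 40.0
```

Call:
step_arm(commands=[[0.3, 0, 0, -0.1, 0, 0, 0], [0.3, 0, 0, -0.2, 0, 0, 0], [0.3, 0, 0, -0.2, 0, 0, 0]])

```text
time: 9.55
tool_pos: [0.5107, -0.1116, 0.1585]
tool_rot: [3.141, -0.0, 2.882]
contact_force: [0.8, 0.5, -3.7]
opening: 0.0398
grip_force: 40.0
```

Call:
step_arm(commands=[[0.3, 0, 0, -0.1, 0, 0, 0], [0.3, 0, 0, -0.1, 0, 0, 0]])

```text
time: 9.72
tool_pos: [0.5108, -0.1115, 0.1576]
tool_rot: [3.141, -0.0, 2.882]
contact_force: [0.1, 0.4, -2.9]
opening: 0.0396
grip_force: 40.0
```

Call:
step_arm(commands=[[0.3, 0, 0, -0.1, 0, 0, 0], [0.3, 0, 0, -0.1, 0, 0, 0]])

```text
time: 9.88
tool_pos: [0.5108, -0.1116, 0.1566]
tool_rot: [3.142, -0.0, 2.882]
contact_force: [-0.2, 1.0, -3.9]
opening: 0.0396
grip_force: 40.0
```

Call:
step_arm(commands=[[0.3, 0, 0, -0.1, 0, 0, 0], [0.3, 0, 0, -0.1, 0, 0, 0]])

```text
time: 10.05
tool_pos: [0.5108, -0.1116, 0.1556]
tool_rot: [3.141, -0.0, 2.882]
contact_force: [0.1, -0.6, -3.6]
opening: 0.0398
grip_force: 40.0
```

Call:
step_arm(commands=[[0.3, 0, 0, -0.1, 0, 0, 0], [0.3, 0, 0, -0.1, 0, 0, 0]])

```text
time: 10.22
tool_pos: [0.5106, -0.1115, 0.1547]
tool_rot: [3.141, -0.001, 2.882]
contact_force: [-0.8, 0.4, -2.0]
opening: 0.0401
grip_force: 40.0
```

Call:
step_arm(commands=[[0.3, 0, 0, -0.1, 0, 0, 0], [0.3, 0, 0, -0.1, 0, 0, 0]])

```text
time: 10.38
tool_pos: [0.5107, -0.1115, 0.1539]
tool_rot: [3.142, -0.0, 2.882]
contact_force: [-1.7, 1.0, -0.3]
opening: 0.0397
grip_force: 40.0
```

Call:
step_arm(commands=[[0.3, 0, 0, -0.1, 0, 0, 0], [0.3, 0, 0, -0.1, 0, 0, 0]])

```text
time: 10.55
tool_pos: [0.5108, -0.1116, 0.153]
tool_rot: [3.142, 0.0, 2.882]
contact_force: [-2.4, 1.0, 2.2]
opening: 0.0396
grip_force: 40.0
```

Call:
step_arm(commands=[[0.3, 0, 0, -0.1, 0, 0, 0], [0.3, 0, 0, -0.1, 0, 0, 0]])

```text
time: 10.72
tool_pos: [0.5106, -0.1115, 0.1515]
tool_rot: [3.141, -0.001, 2.882]
contact_force: [-1.9, -0.3, -0.5]
opening: 0.0397
grip_force: 40.0
```

Call:
step_arm(commands=[[0.3, 0, 0, -0.1, 0, 0, 0], [0.3, 0, 0, -0.1, 0, 0, 0]])

```text
time: 10.88
tool_pos: [0.5105, -0.1114, 0.15]
tool_rot: [3.141, -0.001, 2.882]
contact_force: [-0.9, 1.5, -2.9]
opening: 0.0401
grip_force: 40.0
```

Call:
step_arm(commands=[[0.3, 0, 0, -0.1, 0, 0, 0], [0.3, 0, 0, -0.1, 0, 0, 0]])

```text
time: 11.05
tool_pos: [0.5105, -0.1114, 0.149]
tool_rot: [3.141, -0.001, 2.882]
contact_force: [-1.9, 0.9, -4.5]
opening: 0.0401
grip_force: 40.0
```

Call:
step_arm(commands=[[0.3, 0, 0, -0.1, 0, 0, 0], [0.3, 0, 0, -0.1, 0, 0, 0]])

```text
time: 11.22
tool_pos: [0.5105, -0.1114, 0.1482]
tool_rot: [3.141, -0.001, 2.882]
contact_force: [-1.4, 0.2, -6.1]
opening: 0.0397
grip_force: 40.0
```

Call:
step_arm(commands=[[0.3, 0, 0, -0.2, 0, 0, 0], [0.3, 0, 0, -0.4, 0, 0, 0], [0.3, 0, 0, -0.4, 0, 0, 0]])

```text
time: 11.47
tool_pos: [0.5105, -0.1115, 0.1442]
tool_rot: [3.141, -0.001, 2.882]
contact_force: [-1.9, 0.5, -6.4]
opening: 0.0398
grip_force: 40.0
```

Call:
step_arm(commands=[[0.3, 0, 0, -0.2, 0, 0, 0], [0.3, 0, 0, -0.4, 0, 0, 0], [0.3, 0, 0, -0.5, 0, 0, 0], [0.3, 0, 0, -0.5, 0, 0, 0]])

```text
time: 11.8
tool_pos: [0.5106, -0.1115, 0.1392]
tool_rot: [3.141, -0.001, 2.882]
contact_force: [-2.1, 1.5, -6.3]
opening: 0.0397
grip_force: 40.0
```

Call:
step_arm(commands=[[0.3, 0, 0, -0.2, 0, 0, 0], [0.3, 0, 0, -0.4, 0, 0, 0], [0.3, 0, 0, -0.5, 0, 0, 0], [0.3, 0, 0, -0.5, 0, 0, 0]])

```text
time: 12.13
tool_pos: [0.5106, -0.1115, 0.1342]
tool_rot: [3.141, -0.001, 2.882]
contact_force: [-2.2, 1.5, -4.6]
opening: 0.0395
grip_force: 40.0
```

Call:
step_arm(commands=[[0.3, 0, 0, -0.2, 0, 0, 0], [0.3, 0, 0, -0.3, 0, 0, 0], [0.3, 0, 0, -0.4, 0, 0, 0], [0.3, 0, 0, -0.4, 0, 0, 0]])

```text
time: 12.47
tool_pos: [0.5106, -0.1115, 0.1304]
tool_rot: [3.141, -0.001, 2.882]
contact_force: [-1.9, 1.9, -4.6]
opening: 0.0396
grip_force: 40.0
```

Call:
step_arm(commands=[[0.3, -0.05, 0.04, -0.1, 0, 0, 0], [0.3, -0.05, 0.04, -0.2, 0, 0, 0], [0.3, -0.05, 0.04, -0.2, 0, 0, 0]])

```text
time: 12.72
tool_pos: [0.5104, -0.1113, 0.1285]
tool_rot: [-3.142, 0.0, 2.882]
contact_force: [-2.2, 0.6, -3.8]
opening: 0.0394
grip_force: 40.0
```

Call:
step_arm(commands=[[0.3, 0, 0, -0.1, 0, 0, 0], [0.3, 0, 0, -0.1, 0, 0, 0]])

```text
time: 12.88
tool_pos: [0.5104, -0.1113, 0.1276]
tool_rot: [3.142, 0.0, 2.882]
contact_force: [-1.3, 1.5, -4.3]
opening: 0.0398
grip_force: 40.0
```

Call:
step_arm(commands=[[0.3, 0, 0, -0.1, 0, 0, 0], [0.3, 0, 0, -0.1, 0, 0, 0]])

```text
time: 13.05
tool_pos: [0.5104, -0.1112, 0.1266]
tool_rot: [3.142, -0.0, 2.882]
contact_force: [-1.6, 0.9, -3.7]
opening: 0.0399
grip_force: 40.0
```

Call:
step_arm(commands=[[0.3, 0, 0, -0.1, 0, 0, 0], [0.3, 0, 0, -0.1, 0, 0, 0]])

```text
time: 13.22
tool_pos: [0.5103, -0.1112, 0.1256]
tool_rot: [3.142, -0.0, 2.882]
contact_force: [-0.6, 0.7, -4.0]
opening: 0.0395
grip_force: 40.0
```

Call:
step_arm(commands=[[0.3, 0, 0, -0.1, 0, 0, 0], [0.3, 0, 0, -0.1, 0, 0, 0]])

```text
time: 13.38
tool_pos: [0.5103, -0.1112, 0.1245]
tool_rot: [3.142, -0.0, 2.882]
contact_force: [-1.0, 0.3, -4.6]
opening: 0.0404
grip_force: 40.0
```

Call:
step_arm(commands=[[0.3, 0, 0, -0.1, 0, 0, 0], [0.3, 0, 0, -0.1, 0, 0, 0]])

```text
time: 13.55
tool_pos: [0.5102, -0.1112, 0.1234]
tool_rot: [3.141, -0.0, 2.882]
contact_force: [-1.1, -0.1, -7.5]
opening: 0.0397
grip_force: 40.0
```

Call:
step_arm(commands=[[0.3, 0, 0, -0.1, 0, 0, 0], [0.3, 0, 0, -0.1, 0, 0, 0], [0.3, 0, 0, -0.1, 0, 0, 0]])

```text
time: 13.8
tool_pos: [0.5101, -0.1111, 0.1221]
tool_rot: [3.141, -0.001, 2.882]
contact_force: [0.3, -0.2, -9.2]
opening: 0.0395
grip_force: 40.0
```

Call:
step_arm(commands=[[0.3, 0, 0, -0.1, 0, 0, 0], [0.3, 0, 0, -0.1, 0, 0, 0], [0.3, 0, 0, -0.1, 0, 0, 0]])

```text
time: 14.05
tool_pos: [0.51, -0.1111, 0.1212]
tool_rot: [3.141, -0.001, 2.882]
contact_force: [-0.2, -0.2, -13.1]
opening: 0.04
grip_force: 40.0
```

Call:
step_arm(commands=[[0.3, 0, 0, -0.05, 0, 0, 0], [0.3, 0, 0, -0.05, 0, 0, 0], [0.3, 0, 0, -0.05, 0, 0, 0]])

```text
time: 14.3
tool_pos: [0.5102, -0.1111, 0.1211]
tool_rot: [3.141, -0.0, 2.882]
contact_force: [-0.7, 0.1, -10.5]
opening: 0.0399
grip_force: 40.0
```

Call:
step_arm(commands=[[0.3, 0, 0, -0.05, 0, 0, 0], [0.3, 0, 0, -0.05, 0, 0, 0], [0.3, 0, 0, -0.05, 0, 0, 0]])

```text
time: 14.55
tool_pos: [0.5103, -0.1112, 0.1207]
tool_rot: [3.141, -0.0, 2.882]
contact_force: [-1.1, 1.6, -9.6]
opening: 0.0397
grip_force: 40.0
```

Call:
step_arm(commands=[[0.3, 0, 0, -0.05, 0, 0, 0], [0.3, 0, 0, -0.05, 0, 0, 0], [0.3, 0, 0, -0.05, 0, 0, 0]])

```text
time: 14.8
tool_pos: [0.5103, -0.1112, 0.1203]
tool_rot: [3.142, 0.0, 2.882]
contact_force: [-1.6, -0.1, -8.9]
opening: 0.0395
grip_force: 40.0
```

Call:
step_arm(commands=[[0.3, 0, 0, -0.05, 0, 0, 0], [0.3, 0, 0, -0.05, 0, 0, 0], [0.3, 0, 0, -0.05, 0, 0, 0]])

```text
time: 15.05
tool_pos: [0.5105, -0.1112, 0.1199]
tool_rot: [3.142, 0.0, 2.882]
contact_force: [-1.7, 0.4, -5.3]
opening: 0.0397
grip_force: 40.0
```

Call:
step_arm(commands=[[0.3, 0, 0, -0.03, 0, 0, 0], [0.3, 0, 0, -0.03, 0, 0, 0], [0.3, 0, 0, -0.03, 0, 0, 0]])

```text
time: 15.3
tool_pos: [0.5105, -0.1113, 0.1197]
tool_rot: [3.142, 0.001, 2.882]
contact_force: [-1.9, 0.8, -4.6]
opening: 0.0397
grip_force: 40.0
```

Call:
step_arm(commands=[[0.3, 0, 0, 0, 0, 0, 0], [0.3, 0, 0, 0, 0, 0, 0]])

```text
time: 15.47
tool_pos: [0.5105, -0.1112, 0.1196]
tool_rot: [3.142, 0.0, 2.882]
contact_force: [-1.3, 0.6, -2.8]
opening: 0.0397
grip_force: 40.0
```

Call:
step_arm(commands=[[0.3, -0.02, 0, -0.02, 0, 0, 0], [0.3, -0.02, 0, -0.02, 0, 0, 0], [0.3, -0.02, 0, -0.02, 0, 0, 0]], grip_force=15)

```text
time: 15.72
tool_pos: [0.5104, -0.1113, 0.1194]
tool_rot: [3.142, 0.001, 2.882]
contact_force: [0.0, -0.0, -2.5]
opening: 0.04
grip_force: 15.0
```

Call:
step_arm(commands=[[0.3, 0, 0, 0, 0, 0, 0], [0.3, 0, 0, 0, 0, 0, 0], [0.3, 0, 0, 0, 0, 0, 0]], grip_force=5)

```text
time: 15.97
tool_pos: [0.5103, -0.1113, 0.1194]
tool_rot: [3.142, 0.0, 2.882]
contact_force: [-0.5, 0.3, -2.8]
opening: 0.0404
grip_force: 5.0
```

Centred and carried. I'll release a little and look.

Call:
step_arm(commands=[[0.47, 0, 0, 0, 0, 0, 0], [0.5, 0, 0, 0, 0, 0, 0], [0.55, 0, 0, 0, 0, 0, 0], [0.6, 0, 0, 0, 0, 0, 0], [0.7, 0, 0, 0, 0, 0, 0]])

```text
time: 16.38
tool_pos: [0.5104, -0.1113, 0.1195]
tool_rot: [3.142, 0.001, 2.882]
contact_force: [0.2, 0.9, 0.5]
opening: 0.0576
grip_force: 0.0
```

```bash
python3 - <<'E'
from h import *
im=read_camera("scene")[:,:,::-1]; cv2.imwrite("pics/scene3.png",im)
s=observe();print(s["contact_force"],s["tool_pos"],s["opening"])
q=np.array([proj("scene",[.5125+.028*np.cos(t),-.111+.028*np.sin(t),.087]) for t in np.linspace(0,6.283,100)]);print(q.max(0))
cv2.imwrite("pics/crop3.png",cv2.resize(im[190:290,240:340],(500,500),interpolation=cv2.INTER_CUBIC))
E
```

```text
[0.19994361 0.18788667 0.05099922] [ 0.51027728 -0.11124862  0.11938509] 0.06138851823843232
[299.1896825 257.3742422]
```

View pics/crop3.png

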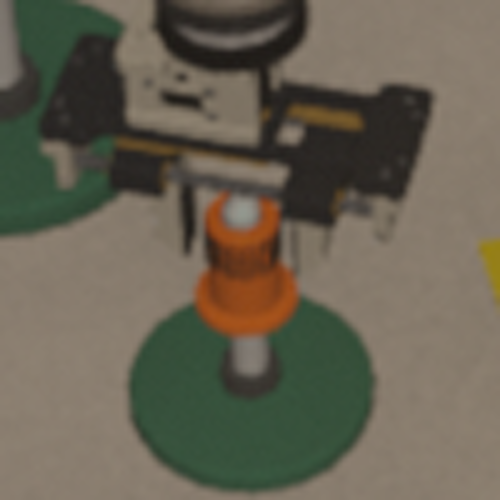

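The collar hangs on the post: its flange's lower edge is at crop (248,335), image row 257, as predicted, and bare post shows above the boss. I'll open wide and rise straight up.

Call:
step_arm(commands=[[1, 0, 0, 0, 0, 0, 0], [1, 0, 0, 0, 0, 0, 0], [1, 0, 0, 0, 0, 0, 0], [1, 0, 0, 0, 0, 0, 0], [1, 0, 0, 0, 0, 0, 0]])

```text
time: 16.85
tool_pos: [0.5102, -0.1112, 0.1192]
tool_rot: [3.141, 0.0, 2.882]
contact_force: [0.1, -0.1, 0.1]
opening: 0.0901
grip_force: 0.0
```

Call:
step_arm(commands=[[1, 0, 0, 2, 0, 0, 0], [1, 0, 0, 4, 0, 0, 0], [1, 0, 0, 7, 0, 0, 0], [1, 0, 0, 10, 0, 0, 0], [1, 0, 0, 13, 0, 0, 0]])

```text
time: 17.27
tool_pos: [0.5098, -0.1111, 0.2505]
tool_rot: [3.141, -0.0, 2.882]
contact_force: [-0.1, -1.8, -0.4]
opening: 0.0918
grip_force: 0.0
```

Call:
step_arm(commands=[[1, 0, 0, 0, 0, 0, 0], [1, 0, 0, 0, 0, 0, 0], [1, 0, 0, 0, 0, 0, 0]])

```text
time: 17.52
tool_pos: [0.5097, -0.111, 0.2486]
tool_rot: [3.141, -0.001, 2.882]
contact_force: [0.8, -1.0, -0.2]
opening: 0.0917
grip_force: 0.0
```

```bash
python3 - <<'E'
from h import *
im=read_camera("scene")[:,:,::-1]; cv2.imwrite("pics/scene4.png",im)
s=observe();print(s["time"],s["contact_force"],s["tool_pos"],s["opening"])
cv2.imwrite("pics/crop4.png",cv2.resize(im[190:290,240:340],(400,400),interpolation=cv2.INTER_CUBIC))
E
```

```text
17.5667 [-0.31892292  0.79635309 -0.22107759] [ 0.50946965 -0.11097839  0.24798904] 0.09190495747913774
```

View pics/crop4.png

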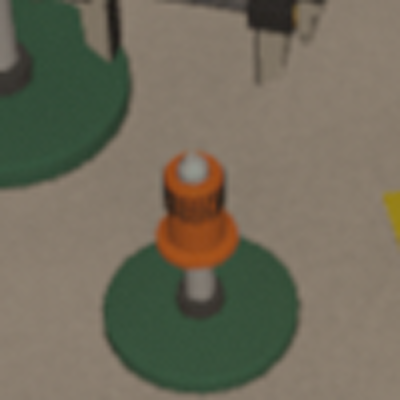

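The collar hangs by itself (flange edge at crop (198,267), image row 257, unchanged) with the gripper clear of it.

```bash
python3 -c "
from cell import *
print(hand_in())"
```

```text
the job is handed in; nothing more can be done
None
```

The orange collar clicked onto the small green stand's post and hangs there by itself, with the gripper clear and the bottle, shaker and tub untouched; I handed it in at about 17.6 s.

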